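# Uncap the inspection camera and present the housing to its lens

### The job

Get the small cast housing looked at by the inspection camera: first take the black dust cap off the lens, hang it by its eye on the peg of the peg stand and let go of it. Then pick up the housing and hold its flat underside in front of the bare lens, 100 mm from it, centred on the lens and square to it, with the housing's long sides running the same way as the camera head's wide sides. Do not let the housing touch the camera, leave the V-block, setting block and bearing where they are, and finish while still holding the housing there, motionless.

Things in the scene. Friction and masses are not known exactly. Their poses are not given: they have to be found in the camera images.
- camera_stand: Fixed bracket of the inspection camera: dark steel base plate 120 x 110 x 10 mm with two upright cheeks to 75 mm high. Origin: centre of the underside, on the bench; z up. Its x axis points away from the robot at yaw 0; the head it carries leans towards its -x.
- camera_head: Camera head, fixed in the bracket: aluminium box 56 (x) by 72 (y, the wide way) mm with a black round lens barrel, 36 mm across and 23 mm long, looking up and leaning 25 degrees from vertical towards the stand's -x (the robot). Origin: middle of the lens front, 105 mm above the bench; z points straight out of the lens along its axis; y runs level along the head's wide sides. The part is to be shown at z = 100 mm in this frame.
- lens_cap: Black plastic dust cap, loose, 50 g, slipped over the lens barrel with about 2 mm play; it comes off straight along the lens axis (skirt 10 mm deep). Disc 46 mm across. Origin: centre of the face that rests on the lens front; z points outwards from the lens. The disc is 4 mm thick (z 0 to 4 mm); on it stands a grip fin 10 mm thick (x) and 28 mm long (y), from z = 4 to 29 mm. On its +y side a flat tab, 4 mm thick, carries the hanging eye.
- cap_eye (a point): Centre of the cap's hanging eye: a round hole 16 mm wide in a ring 28 mm across and 4 mm thick; 42 mm from the cap's axis along the cap's +y, at z = 2 mm of the cap. Axes as the cap's.
- peg_stand: Fixed stand: round dark steel foot 72 mm across, thin steel pole, at 105 to 110 mm height a collar 22 mm across, above it the upright peg, 8 mm thick, to 145 mm height. The eye goes over the peg from above and rests on the collar; the cap may hang askew there. Origin: centre of the underside, on the bench; z up.
- peg_tip (a point): Top of the peg, 145 mm above the bench, 35 mm above the collar; z up.
- housing: The small cast grey housing, loose, about 0.4 kg: rectangular block 42 (x) by 59 (y) by 29 mm (z) with a round boss, 24 mm across, on top to 39 mm. Origin: centre of its flat underside; z up out of the boss. Grasp it across the 42 mm width.
- v_block: Loose steel V-block 50 x 60 x 38 mm near the housing; leave it alone. Origin: centre of the underside.
- setting_block: Loose steel setting block with drilled holes, 51 x 76 x 26 mm, near the housing; leave it alone. Origin: centre of the underside.
- bearing: Loose ball bearing, 62 mm across, 14 mm high, near the housing; leave it alone. Origin: centre of the underside.
Not all that is in view belongs to the job. What is shaped like the housing but orange is not meant.

How it is judged:
By the outcome, as a careful person would: the job done as asked, in the order asked, and still so for the second after the job is handed in, while the arm keeps its last pose, push and grip.
It also fails if it takes over 64 s, if anything falls off the work surface, if the arm or the gripper's body presses on something with over 40 N, if the wrist force passes 120 N, or if a joint passes its speed limit or range.

### The arm

A 7-joint arm with a two-finger parallel gripper is mounted at the origin on a cart in front of the work surface, level with it; the furniture and walls round the work are solid. World frame = base frame: x ahead of the robot, y to its left, z up, the work surface at z = 0. Lengths are in m, angles in rad, forces in N, time in s.
With the tool pointing down it reaches from about 0.35 to 0.9 m from the base axis. Payload 8.1 kg.
Tool frame: the origin (TCP) lies between the finger pads; the fingertips stand 11 mm ahead of it and the grasp point (between the pads) lies 8 mm behind it; z points along the fingers, y is the line along which they close (so a half turn about z gives the same grasp; the last joint's range is limited). The gripper opens to 92 mm and grips with 3 to 60 N. Pads are 19 mm wide; open, the fingers measure 130 mm over their backs; the gripper's body (75 mm by 190 mm) begins 47 mm behind the grasp point.
Start: joints at [1.027, 0.434, 0.025, 1.573, -0.012, 1.134, -0.075], TCP at [0.267, -0.565, 0.212] pointing down, gripper open.
Joint ranges: [-2.62, 2.62], [-0.44, 2.09], [-1.27, 1.32], [0.08, 2.57], [-1.32, 4.46], [0.12, 2], [-2.74, 2.74]. Speed limits (rad/s): [2.22, 2.22, 3.01, 3.01, 3.14, 3.14, 3.14].

### API

Orientations are given as a rotation vector (axis times angle).
In Python, from cell import observe, get_image, camera_params, sign_off gives the robot as it stands.
- The arm moves only by the shell command python3 -m pendant 'ROWS' [FORCE]. ROWS is JSON, one flat list of numbers, 7 for each row, row after row: the shift along the tool's x, y, z in m, then the turn, a rotation vector about the tool's x, y, z in rad, then the finger opening in m, from 0 to 0.0918. In form: [dx, dy, dz, rx, ry, rz, jaw, dx, dy, dz, rx, ry, rz, jaw, ...]. A call has 1 to 10 rows; each row shifts and turns the commanded pose from where the row before left it, along the tool's axes as they then stand; what a row does not reach is not made up. A row lasts 1/8 s, in which the tool goes at most 62.5 mm and 10.7 degrees, less where a joint would pass 70% of its speed; a pose out of reach is approached as far as the arm can. A call is refused whole if a number of a shift passes 0.0625 or a number of a turn 0.188, either way. A call with a gripper value outside its range is refused whole. The fingers move at their own pace and stop on an object; FORCE is the grip in N (left out, the last holds). Time passes only in rows, so rows that do not move let the fingers close. It gives the time, the measured TCP pose, the force, the opening and the grip force at its end, in the units of the state.
- observe(): the state, without advancing time (a new reading comes with each control period).
- get_image(name): name is "scene" or "top" or "wrist"; returns the picture (420x560x3 uint8, red, green, blue); there is no depth.
- camera_params(name): a dict with "intrinsics" (3x3 intrinsics, pixels), "eye" and "rotation" of the camera in the world; the wrist camera has in their place "T_tool_cam" (4x4, takes a point from camera to tool coordinates, whose origin is the TCP and whose axes are the flange's). Camera axes: x right, y down, z forward; pixel columns grow to the right and rows downward; lengths in m; the calibration is good to about 2 mm. A picture is of the moment at which its call begins: read the wrist's pose just before it. camera_params takes no time and is no camera call.
- sign_off(): hands the job in; it is judged then, once.
The state is a dict: "clock": time; "joints": joint angles; "dq": joint speeds; "joint_efforts": joint torques, N m; "position": TCP position; "ee_rot": TCP orientation; "force": force on the tool from outside, world axes, zero at the start; "ft_torque": the same for the moment, N m; "width": opening from 0.0 (shut) to 1.0 (fully open); "gripper_force": force on a finger pad.
Only numpy, scipy, OpenCV 4.12 (cv2) and the standard library are available. Lean on these libraries where they do the work, as an engineer would, in place of code of your own. Each camera call takes 0.05 s, during which the arm holds its last target. There are 200 camera calls.

## Working session

There is one attempt and no reset: what is moved stays moved. The work goes in short steps, Python scripts to look and compute and a shell command to move; the robot and the scene stay as the last step left them, time stands still between calls to the robot, and variables do not carry over. Pictures are saved under pics/ and viewed, at most 10 in all, crops included, and the job is handed in when it is done.

```bash
mkdir -p pics; ls; cat > h.py <<'E'
import numpy as np, cv2
from scipy.spatial.transform import Rotation as R
from cell import observe, get_image, camera_params, sign_off
def T_tool(s=None):
    s=s or observe(); T=np.eye(4); T[:3,:3]=R.from_rotvec(s["ee_rot"]).as_matrix(); T[:3,3]=s["position"]; return T
def cam(name,T=None):
    p=camera_params(name); K=np.array(p["intrinsics"])
    if "T_tool_cam" in p:
        M=(T if T is not None else T_tool())@np.array(p["T_tool_cam"]); return K,M[:3,3],M[:3,:3]
    return K,np.array(p["eye"]),np.array(p["rotation"])
def ray(c,u,v):
    K,e,Rm=c; d=Rm@np.linalg.inv(K)@[u,v,1]; return e,d/np.linalg.norm(d)
def onz(c,u,v,z):
    e,d=ray(c,u,v); return e+d*(z-e[2])/d[2]
def proj(c,P):
    K,e,Rm=c; q=K@(Rm.T@(np.asarray(P)-e)); return q[:2]/q[2]
def tri(c1,p1,c2,p2):
    e1,d1=ray(c1,*p1); e2,d2=ray(c2,*p2)
    t=np.linalg.lstsq(np.c_[d1,-d2],e2-e1,rcond=None)[0]
    a,b=e1+t[0]*d1,e2+t[1]*d2; return (a+b)/2,np.linalg.norm(a-b)
def delta(Tg):
    "shift & rotvec in current tool axes to reach Tg"
    T=T_tool(); D=np.linalg.inv(T)@Tg; return D[:3,3],R.from_matrix(D[:3,:3]).as_rotvec()
def save(n,im): cv2.imwrite("pics/"+n+".png",im[...,::-1])
E
python3 - <<'E'
from h import *
np.set_printoptions(precision=4,suppress=True)
s=observe(); print(s)
for n in("scene","top"):
    im=get_image(n); np.save(n,im); p=camera_params(n); print(n,p); save(n,im)
print(camera_params("wrist"))
a=cv2.resize(np.load("scene.npy"),(800,600)); save("scene8",a)
save("top8",cv2.resize(np.load("top.npy"),(800,600)))
E
```

```text
pics
{'clock': 0.0, 'joints': array([ 1.0274,  0.4352,  0.025 ,  1.5741, -0.0116,  1.134 , -0.0751]), 'dq': array([ 0.001 , -0.0003, -0.0004,  0.0001, -0.0011,  0.002 ,  0.0008]), 'joint_efforts': array([ -0.0007, -66.7851,   0.9844, -31.4455,  -0.0608,   0.0432,
         0.0002]), 'position': array([ 0.2664, -0.5648,  0.2115]), 'ee_rot': array([-3.0642, -0.6864,  0.0008]), 'force': array([0.3087, 0.4373, 0.2713]), 'ft_torque': array([-0.0213, -0.0299,  0.0354]), 'gripper_force': 0.0, 'width': 0.9984998273975221}
scene {'intrinsics': array([[380.3163,   0.    , 282.4748],
       [  0.    , 380.3163, 209.5652],
       [  0.    ,   0.    ,   1.    ]]), 'eye': array([ 0.7868, -0.7652,  0.6133]), 'rotation': array([-2.1131, -0.3199,  0.2035])}
top {'intrinsics': array([[397.2241,   0.    , 280.7252],
       [  0.    , 397.2241, 209.2412],
       [  0.    ,   0.    ,   1.    ]]), 'eye': array([0.2981, 0.0148, 1.1965]), 'rotation': array([-2.1407,  2.0483, -0.2443])}
{'intrinsics': array([[351.8206,   0.    , 277.2276],
       [  0.    , 351.8206, 210.7335],
       [  0.    ,   0.    ,   1.    ]]), 'T_tool_cam': array([[-0.0003, -0.9513, -0.3084,  0.084 ],
       [ 1.    , -0.0002, -0.0003, -0.0012],
       [ 0.0002, -0.3084,  0.9513, -0.1731],
       [ 0.    ,  0.    ,  0.    ,  1.    ]])}
```

View pics/scene8.png

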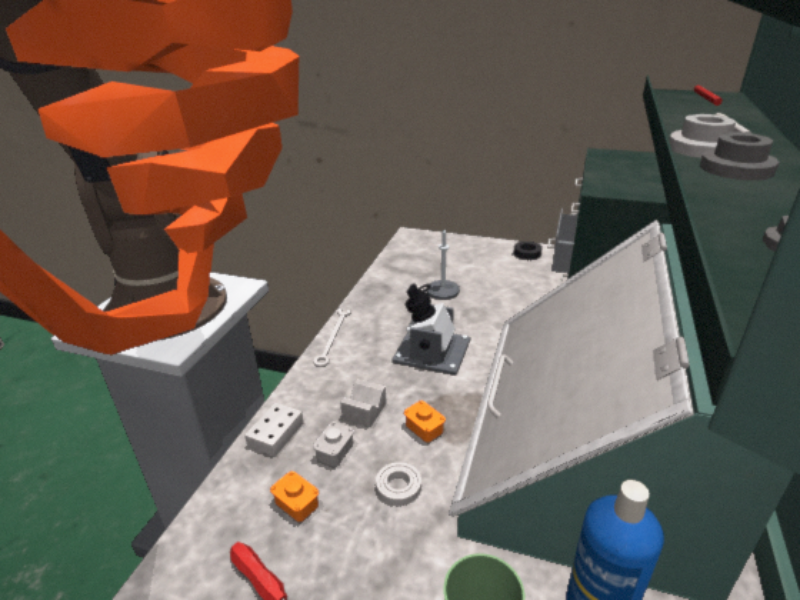

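View pics/top8.png

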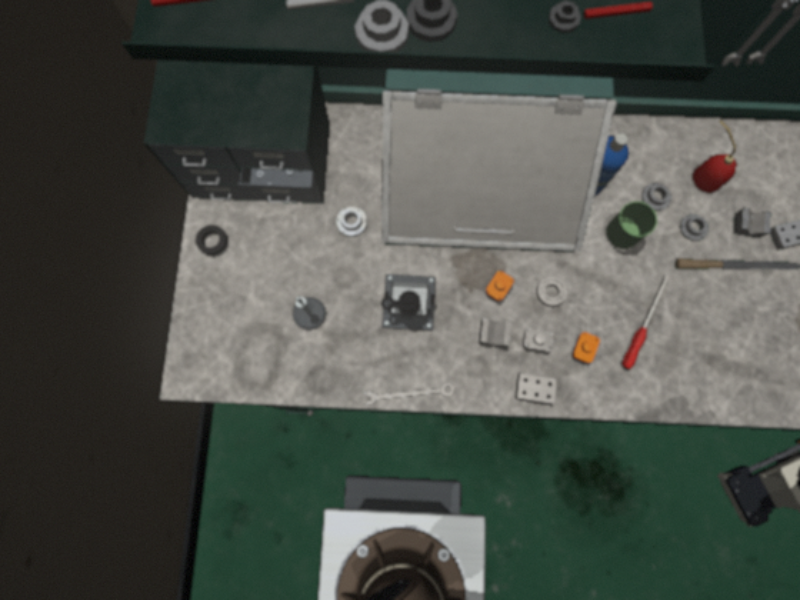

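```bash
sed -i 's/return K,np.array(p\["eye"\]),np.array(p\["rotation"\])/return K,np.array(p["eye"]),R.from_rotvec(p["rotation"]).as_matrix()/' h.py
python3 - <<'E'
from h import *
np.set_printoptions(precision=4,suppress=True)
c=cam("top"); cs=cam("scene")
f=0.7
for n,u,v,z in [("housing",538,339,.035),("vb",494,333,.03),("setb",537,388,.026),("bearing",551,291,.014),("p1",388,277,.01),("p2",434,277,.01),("p3",434,328,.01),("p4",383,328,.01),("pegfoot",310,315,.005),("pegtip",299,301,.145),("panelnear",400,243,.1),("panelr",577,248,.1)]:
    print(n,onz(c,u*f,v*f,z))
print("peg tip", tri(c,(299*f,301*f),cs,(444*f,231*f)))
print("fin top?", tri(c,(408*f,297*f),cs,(412*f,288*f)))
print("housing boss", tri(c,(540*f,339*f),cs,(334*f,434*f)))
print("panel near corner", tri(c,(577*f,248*f),cs,(458*f,508*f)), tri(c,(386*f,240*f),cs,(505*f,325*f)))
t=np.load("top.npy")[180:285,200:410]; s=np.load("scene.npy")[155:345,170:340]
save("crop1",cv2.resize(t,None,fx=3.8,fy=3.8,interpolation=cv2.INTER_CUBIC))
save("crop2",cv2.resize(s,None,fx=3.1,fy=3.1,interpolation=cv2.INTER_CUBIC))
E
```

```text
housing [ 0.5039 -0.2621  0.035 ]
vb [ 0.5134 -0.1718  0.03  ]
setb [ 0.4039 -0.261   0.026 ]
bearing [ 0.6135 -0.2964  0.014 ]
p1 [0.6302 0.0556 0.01  ]
p2 [ 0.6347 -0.0441  0.01  ]
p3 [ 0.5223 -0.0476  0.01  ]
p4 [0.5175 0.0607 0.01  ]
pegfoot [0.5398 0.2187 0.005 ]
pegtip [0.5376 0.2178 0.145 ]
panelnear [0.6779 0.0316 0.1   ]
panelr [ 0.6832 -0.3282  0.1   ]
peg tip (array([0.5428, 0.2204, 0.1404]), np.float64(0.008616366452872575))
fin top? (array([0.5511, 0.0079, 0.1321]), np.float64(0.014186013235851294))
housing boss (array([ 0.5064, -0.2654,  0.0335]), np.float64(0.004738394265758238))
panel near corner (array([ 0.706 , -0.3442,  0.0447]), np.float64(0.007144223214025579)) (array([0.7029, 0.0629, 0.0447]), np.float64(0.0008321573428369885))
```

View pics/crop2.png

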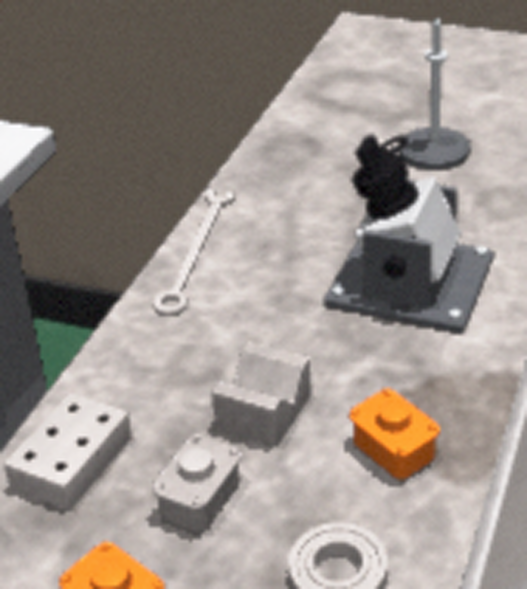

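Scene: the cap sits on the head (scene crop ~(375,165)) with its eye on the peg side, and the peg stand is at (435,90). Candidates for the housing: grey block with boss at crop (198,480), orange twins at (395,432) and (110,580), and V-block at (262,393). I choose the grey one, which the close crop confirms.

```bash
cat >> h.py <<'E'
def pose(p,x,z):
    z=np.array(z)/np.linalg.norm(z); x=np.array(x)-np.dot(x,z)*z; x/=np.linalg.norm(x)
    T=np.eye(4); T[:3,:3]=np.c_[x,np.cross(z,x),z]; T[:3,3]=p; return T
def plan(Tg,vmax=0.05,wmax=0.15,T0=None):
    "equal body steps (screw) from current to Tg"
    from scipy.linalg import logm,expm
    T=T_tool() if T0 is None else T0
    D=np.linalg.inv(T)@Tg; w=R.from_matrix(D[:3,:3]).as_rotvec()
    n=int(np.ceil(max(np.linalg.norm(D[:3,3])/vmax,np.linalg.norm(w)/wmax,1)))
    S=np.real(expm(np.real(logm(D))/n))
    print("rows",n,np.round(S[:3,3],4),np.round(R.from_matrix(S[:3,:3]).as_rotvec(),4),"total",np.round(D[:3,3],4),np.round(w,4))
E
python3 - <<'E'
from h import *
plan(pose([.45,-.12,.33],[0,1,0],[0,0,-1]))
E
```

```text
rows 10 [ 0.0494 -0.0116 -0.0118] [-1.00e-04 -1.00e-04 -1.13e-01] total [ 0.3558 -0.3242 -0.118 ] [-1.30e-03 -7.00e-04 -1.13e+00]
```

```bash
python3 -m pendant '[0.0494,-0.0116,-0.0118,0,0,-0.113,0.09,0.0494,-0.0116,-0.0118,0,0,-0.113,0.09,0.0494,-0.0116,-0.0118,0,0,-0.113,0.09,0.0494,-0.0116,-0.0118,0,0,-0.113,0.09,0.0494,-0.0116,-0.0118,0,0,-0.113,0.09,0.0494,-0.0116,-0.0118,0,0,-0.113,0.09,0.0494,-0.0116,-0.0118,0,0,-0.113,0.09,0.0494,-0.0116,-0.0118,0,0,-0.113,0.09,0.0494,-0.0116,-0.0118,0,0,-0.113,0.09,0.0494,-0.0116,-0.0118,0,0,-0.113,0.09]'
python3 -m pendant '[0,0,0,0,0,0,0.09,0,0,0,0,0,0,0.09]'
python3 - <<'E'
from h import *
np.set_printoptions(precision=4,suppress=True)
T=T_tool(); im=get_image("wrist"); np.savez("A",im=im,T=T); save("A",im)
print(observe()["joints"])
plan(pose([.50,.14,.33],[0,1,0],[0,0,-1]))
E
```

```text
clock: 1.35
position: [0.4497, -0.1186, 0.3304]
ee_rot: [-2.217, -2.226, 0.0]
force: [0.2, 0.4, 0.0]
width: 0.98
gripper_force: 0.0
clock: 1.6
position: [0.4498, -0.121, 0.3301]
ee_rot: [2.222, 2.22, -0.001]
force: [-0.4, -0.1, 0.3]
width: 0.975
gripper_force: 0.0
[ 0.5153  0.1208 -0.4086  1.7206  0.0499  1.3111  0.0943]
rows 6 [ 0.0436  0.0083 -0.    ] [-0.0001  0.     -0.0004] total [ 0.2617  0.0497 -0.0002] [-0.0008  0.0003 -0.0022]
```

View pics/A.png

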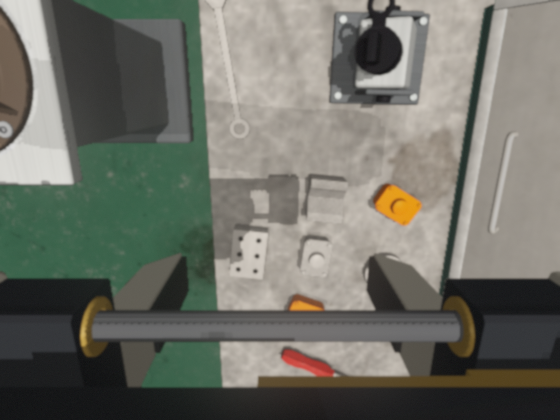

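View A (wrist): housing at (316,257) with its long side along image vertical (world y). The cap disc is at (379,50), the eye at (381,5) and the stand bolts at (342,20), (424,20), (338,96), (414,97). Next I move to look at the cap and peg.

```bash
python3 -m pendant '[0.0436,0.0083,0,0,0,0,0.09,0.0436,0.0083,0,0,0,0,0.09,0.0436,0.0083,0,0,0,0,0.09,0.0436,0.0083,0,0,0,0,0.09,0.0436,0.0083,0,0,0,0,0.09,0.0436,0.0083,0,0,0,0,0.09,0,0,0,0,0,0,0.09,0,0,0,0,0,0,0.09]'
python3 - <<'E'
from h import *
np.set_printoptions(precision=4,suppress=True)
d=np.load("A.npz"); c=cam("wrist",d["T"])
for u,v in [(342,20),(424,20),(338,96),(414,97)]: print(onz(c,u,v,.012))
T=T_tool(); im=get_image("wrist"); np.savez("B",im=im,T=T); save("B",cv2.resize(im,(800,600)))
E
```

```text
clock: 2.65
position: [0.5002, 0.1396, 0.3296]
ee_rot: [-2.224, -2.219, 0.002]
force: [-0.9, -1.0, -0.3]
width: 0.98
gripper_force: 0.0
[0.5302 0.0549 0.012 ]
[0.6325 0.0548 0.012 ]
[ 0.5299 -0.0353  0.012 ]
[ 0.6309 -0.0367  0.012 ]
```

View pics/B.png

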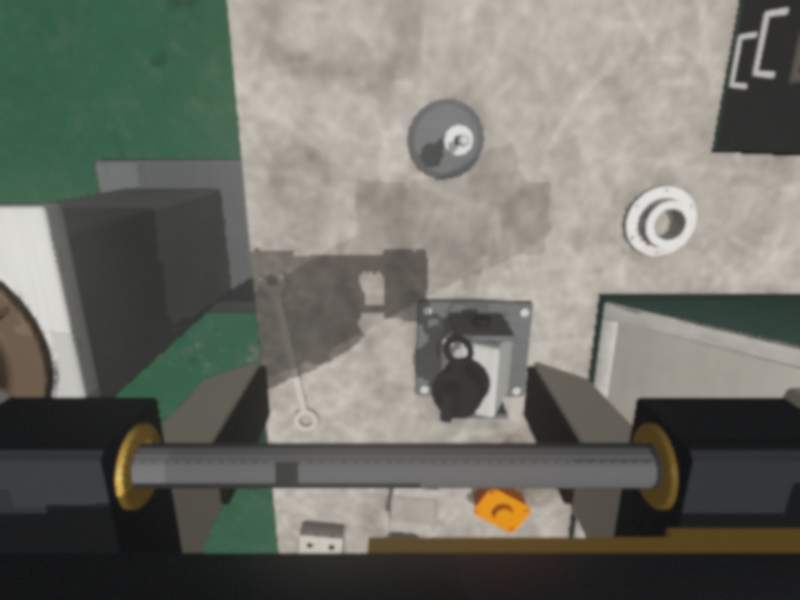

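View B (800 scale): peg foot (446,138), collar (458,139), cap disc (461,388), eye (458,349), bolts (430,312), (524,313), (515,392), (424,389).

```bash
python3 - <<'E'
from h import *
np.set_printoptions(precision=4,suppress=True)
d=np.load("A.npz"); cA=cam("wrist",d["T"]); ia=d["im"]
d=np.load("B.npz"); cB=cam("wrist",d["T"]); ib=d["im"]
f=.7
for u,v in [(430,312),(524,313),(515,392),(424,389)]: print("bolt",onz(cB,u*f,v*f,.012))
print("foot",onz(cB,446*f,138*f,.008),"collar",onz(cB,458.5*f,139*f,.11))
print("discA",onz(cA,379,50,.109),"discB",onz(cB,461*f,388*f,.109))
print("eyeA",onz(cA,381,5,.107),"eyeB",onz(cB,458*f,349*f,.107), tri(cA,(381,5),cB,(458*f,349*f)))
save("crop3",np.hstack([cv2.resize(ia[0:100,320:440],(400,333),interpolation=cv2.INTER_CUBIC),cv2.resize(ib[205:305,285:385],(333,333),interpolation=cv2.INTER_CUBIC)]))
E
```

```text
bolt [0.5341 0.0534 0.012 ]
bolt [0.6313 0.0521 0.012 ]
bolt [ 0.6285 -0.0391  0.012 ]
bolt [ 0.5292 -0.0353  0.012 ]
foot [0.5462 0.2245 0.008 ] collar [0.546  0.2238 0.11  ]
discA [0.5537 0.0094 0.109 ] discB [0.5557 0.017  0.109 ]
eyeA [0.5526 0.0506 0.107 ] eyeB [0.5521 0.0531 0.107 ] (array([0.553 , 0.0515, 0.1035]), np.float64(0.0009836674767428877))
```

View pics/crop3.png

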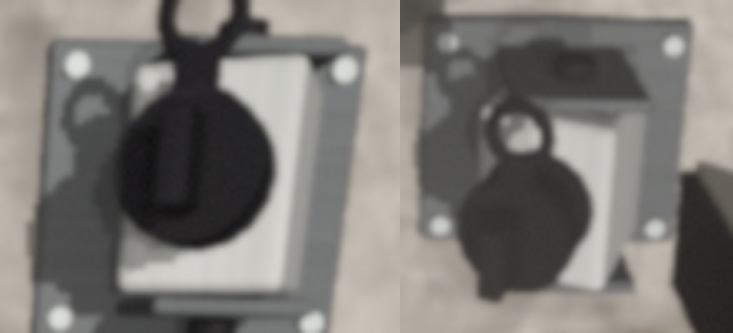

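The crop shows the cap with its fin along world y and eye at +y, aligned with the stand within about 2°. Setting out to a pregrasp on the lens axis.

```bash
cat >> h.py <<'E'
a=np.radians(25); N=np.array([-np.sin(a),0,np.cos(a)]); L=np.array([.5545,.0095,.105])
E
python3 - <<'E'
from h import *
np.set_printoptions(precision=4,suppress=True)
Tg=pose(L+.1*N,[0,1,0],-N); plan(Tg,.04,.12)
c=cam("wrist",Tg)
for q in (L,L+.029*N,L+[0,.042,0],[.545,.222,.145]): print(proj(c,q))
E
```

```text
rows 5 [-0.0259 -0.0022  0.0271] [-0.0874  0.0003 -0.0005] total [-0.1295  0.0125  0.1342] [-0.4372  0.0016 -0.0026]
[277.9033 206.7488]
[277.975 218.489]
[277.9207 155.0932]
[ 294.1873 -161.7677]
```

```bash
python3 -m pendant '[-0.0259,-0.0022,0.0271,-0.0874,0,0,0.06,-0.0259,-0.0022,0.0271,-0.0874,0,0,0.06,-0.0259,-0.0022,0.0271,-0.0874,0,0,0.06,-0.0259,-0.0022,0.0271,-0.0874,0,0,0.06,-0.0259,-0.0022,0.0271,-0.0874,0,0,0.06,0,0,0,0,0,0,0.06,0,0,0,0,0,0,0.06,0,0,0,0,0,0,0.06]'
python3 - <<'E'
from h import *
np.set_printoptions(precision=4,suppress=True)
T=T_tool(); im=get_image("wrist"); np.savez("C",im=im,T=T); save("C",cv2.resize(im,(800,600)))
c=cam("wrist",T); print(proj(c,L+.004*N)/.7,proj(c,L+.029*N)/.7,proj(c,L+[0,.042,0]+.004*N)/.7, observe()["joints"])
E
```

```text
clock: 3.7
position: [0.5139, 0.0123, 0.1975]
ee_rot: [1.978, 1.979, 0.442]
force: [-0.6, 0.1, -0.2]
width: 0.653
gripper_force: 0.0
[391.8149 301.6236] [391.5567 316.5313] [391.5952 227.6308] [ 0.3046  0.0848 -0.5131  2.2157  0.2986  0.4366 -0.4421]
```

View pics/C.png

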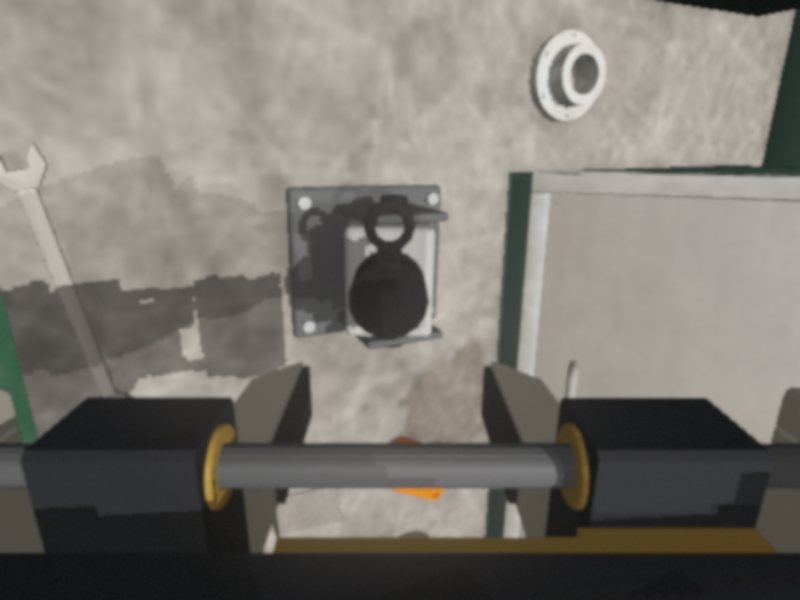

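View C: eye hole at (390,228), predicted (391.6,227.6). The disc is near (388,298), predicted (392,302). That puts the estimate good to about 1–2 mm, so I go in.

```bash
sed -i 's/L=np.array(\[.5545,.0095/L=np.array([.5535,.0100/' h.py
python3 - <<'E'
from h import *
plan(pose(L+.018*N,[0,1,0],-N),.03)
E
```

```text
rows 3 [-0.0008 -0.001   0.0275] [ 0.0008 -0.0002  0.0001] total [-0.0024 -0.0032  0.0825] [ 0.0025 -0.0005  0.0003]
```

```bash
python3 -m pendant '[-0.0024,-0.003,0,0.0025,0,0,0.05,0,0,0.02,0,0,0,0.05,0,0,0.02,0,0,0,0.05,0,0,0.02,0,0,0,0.05,0,0,0.0125,0,0,0,0.05,0,0,0.01,0,0,0,0.05,0,0,0,0,0,0,0.05]' 15
python3 - <<'E'
from h import *
plan(pose(L+.018*N,[0,1,0],-N),.03)
E
```

```text
clock: 4.62
position: [0.5443, 0.0094, 0.1194]
ee_rot: [1.981, 1.982, 0.436]
force: [0.2, -0.3, -0.5]
width: 0.541
gripper_force: 0.0
rows 1 [ 0.0006  0.0022 -0.0011] [-0.003   0.0001  0.0006] total [ 0.0006  0.0022 -0.0011] [-0.003   0.0001  0.0006]
```

```bash
python3 -m pendant '[0,0.002,-0.001,-0.002,0,0,0.04,0,0,0,0,0,0,0.02,0,0,0,0,0,0,0.0,0,0,0,0,0,0,0.0,0,0,0,0,0,0,0.0,0,0,0,0,0,0,0.0,0,0,0,0,0,0,0,0,0,0,0,0,0,0]' 20
python3 - <<'E'
from h import *
plan(pose(L+.018*N,[0,1,0],-N),.03)
E
```

```text
clock: 5.62
position: [0.5458, 0.0092, 0.1216]
ee_rot: [1.98, 1.98, 0.439]
force: [0.0, -0.3, -0.8]
width: 0.004
gripper_force: 0.0
rows 1 [ 0.0008 -0.0001  0.0003] [ 0.0001  0.0001 -0.0001] total [ 0.0008 -0.0001  0.0003] [ 0.0001  0.0001 -0.0001]
```

```bash
python3 - <<'E'
from h import *
im=get_image("wrist"); T=T_tool(); np.savez("D",im=im,T=T); 
s=get_image("scene"); np.save("D_s",s)
a=cv2.resize(im[130:420,140:420],(400,414)); b=cv2.resize(s[180:280,260:360],(400,400),interpolation=cv2.INTER_CUBIC)
b=np.vstack([b,np.zeros((14,400,3),np.uint8)]); save("D",np.hstack([a,b]))
c=cam("scene"); print([ (proj(c,q)-[260,180])*4+[400,0] for q in (L,L+.029*N,L+[0,.042,0])])
E
```

```text
[array([529.59632751, 119.40214134]), array([510.45136799,  80.65992753]), array([548.00659115,  86.39953889])]
```

View pics/D.png

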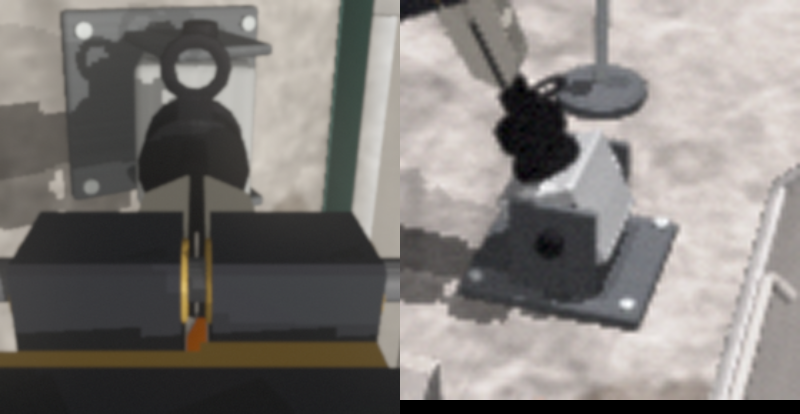

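```bash
python3 - <<'E'
from h import *
np.set_printoptions(precision=4,suppress=True)
d=np.load("D.npz"); im=d["im"]; s=np.load("D_s.npy"); c=cam("scene"); w=cam("wrist",d["T"])
T=d["T"]; tip=T@[0,0,.011,1]; tcp=T[:3,3]; gp=T@[0,0,-.008,1]
box=(270,170,60,60)
print("scene crop px: tip,tcp,gp", [np.round((proj(c,q[:3])-[275,180])*8) for q in (tip,tcp,gp)])
print("fin top/bottom",[np.round((proj(c,q)-[275,180])*8) for q in (L+.029*N,L+.004*N)])
print("wrist crop px tip", [np.round((proj(w,q[:3])-[238,190])*5) for q in (tip,tcp,gp,L+.029*N+[0,.014,0],L+.004*N+[0,.014,0])])
g=lambda x:np.clip(255*(x/255.)**.5,0,255).astype(np.uint8)
a=cv2.resize(g(im[190:310,238:318]),(400,600),interpolation=cv2.INTER_CUBIC)
b=cv2.resize(g(s[180:255,275:325]),(400,600),interpolation=cv2.INTER_CUBIC)
save("E",np.hstack([a,b])); print(observe()["width"],observe()["gripper_force"])
E
```

```text
scene crop px: tip,tcp,gp [array([129., 221.]), array([115., 191.]), array([104., 170.])]
fin top/bottom [array([101., 161.]), array([134., 228.])]
wrist crop px tip [array([198., 314.]), array([198., 357.]), array([198., 391.]), array([197., 271.]), array([197., 183.])]
0.004161066892915972 0.0
```

View pics/E.png

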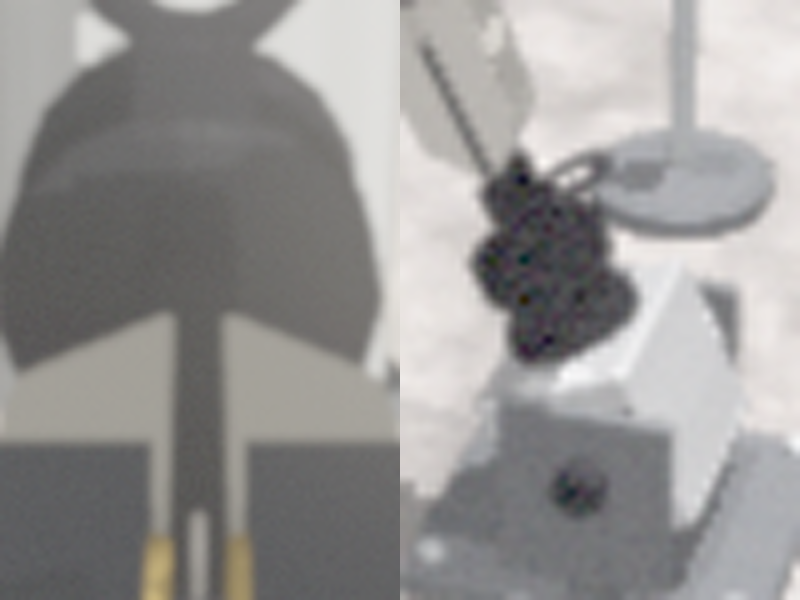

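The images are ambiguous about whether the fin is between the pads; the gripper reads shut with 0 N. I'll back out a little along the axis and see numerically whether the eye moves with the tool.

```bash
python3 -m pendant '[0,0,-0.02,0,0,0,0,0,0,-0.02,0,0,0,0,0,0,-0.02,0,0,0,0,0,0,0,0,0,0,0,0,0,0,0,0,0,0]'
python3 - <<'E'
from h import *
np.set_printoptions(precision=4,suppress=True)
d=np.load("D.npz"); T=T_tool(); im=get_image("wrist"); np.savez("F",im=im,T=T); s=get_image("scene"); np.save("F_s",s)
for n,i,t in(("D",d["im"],d["T"]),("F",im,T)):
    c=cam("wrist",t); print(n,"pred eye",proj(c,L+[0,.042,0]+.002*N),"disc",proj(c,L+.004*N))
    g=cv2.cvtColor(i,cv2.COLOR_RGB2GRAY)
    # dark profile down the centre column: eye hole = bright between dark ring
    for u in (272,277,282): print(u,' '.join(str(x) for x in g[120:300:5,u]))
    print("row at tips", [ (v,list(g[v,250:306:3])) for v in (225,235,245,255,262)])
a=cv2.cvtColor(np.load("D_s.npy"),cv2.COLOR_RGB2GRAY)[180:225,280:322]; b=cv2.cvtColor(s,cv2.COLOR_RGB2GRAY)[180:225,280:322]
for q in (a,b):
    print(); print('\n'.join(''.join(' .:-=+*#%@'[9-min(9,int(x)//26)] for x in r) for r in q))
E
```

```text
clock: 6.35
position: [0.5205, 0.0089, 0.1756]
ee_rot: [1.98, 1.979, 0.439]
force: [0.6, -0.1, -0.9]
width: 0.002
gripper_force: 0.0
D pred eye [277.4113 177.6675] disc [277.4218 249.2577]
272 202 201 192 116 116 61 58 63 62 106 108 137 191 197 167 56 55 51 52 55 49 42 38 36 33 36 35 75 75 69 65 61 57 54 48 42
277 201 203 195 120 129 60 61 68 62 105 109 134 193 197 185 57 56 54 53 61 55 44 40 38 37 36 37 37 35 38 35 34 31 34 32 94
282 196 197 191 118 129 61 67 67 64 104 118 144 188 194 139 57 56 55 55 63 57 48 41 41 38 38 40 67 64 59 54 51 47 47 41 37
row at tips [(225, [np.uint8(45), np.uint8(39), np.uint8(41), np.uint8(41), np.uint8(38), np.uint8(39), np.uint8(41), np.uint8(41), np.uint8(44), np.uint8(44), np.uint8(47), np.uint8(47), np.uint8(49), np.uint8(49), np.uint8(51), np.uint8(53), np.uint8(55), np.uint8(56), np.uint8(56)]), (235, [np.uint8(32), np.uint8(34), np.uint8(34), np.uint8(35), np.uint8(36), np.uint8(36), np.uint8(35), np.uint8(37), np.uint8(36), np.uint8(38), np.uint8(39), np.uint8(41), np.uint8(47), np.uint8(49), np.uint8(49), np.uint8(50), np.uint8(52), np.uint8(
[... 5885 characters left out ...]
######**=-::
-----+#@@@@@@%%@%%%@%+::++*********=---:::
:---+#@@@@@%@%%@@@%%%*:.::::::::::::::::::
:---#@@@@@@%@@%@@@%@%*:.....:.:.:.::::::-:
::-+%@@@@@%%%%@@@@%%%+:::..::..:::::::::::
:::+%@@@%@%@@@%@@%@%%#+=:::::.::::::::::::
:::-#@@%@@@@@@@@%@@@@%%*-:::..:-:-::::::::
:::-+%@@@@@@@@@@@@@@@@%#=:::.::-=+===-::::
::::-#@@@@@@@@@@@@@@@@%%*::..:--+***+=::::
::::-+%@@@@@@@@@@@@@@@%%#-..:----*###=::::
::::--+#%@@@@@@@@@@@@%@%*:..:-:--=###=::..
:::::--=*%@@@@@@@%%@%%%%+:.:::::::*##+:...
::::----#@@@@@@@@@%%%@%*:..:::::::=##+::..
:::-----#@@@@@%@%%%@@#+-..:::::::::*#+::..
--------#@@@@@%%@@@%#+::..::::::::-+#=::..
:-------*%@@@@@@@%#+-::. :::-:::::-+*=::.:
::---:-=*%@@@%%%#*-::::..::::::::---*=-:::
```

The cap stayed put. Both the wrist and scene views show the fingertips ending about 20 mm short of where the stated TCP puts them (tip near tool z ≈ −0.010), so the fingers closed just above the fin. I reopen and go deeper in small steps, watching the force.

```bash
python3 -m pendant '[0,0,0,0,0,0,0.05,0,0,0,0,0,0,0.05,0,0,0.02,0,0,0,0.05,0,0,0.02,0,0,0,0.05,0,0,0.02,0,0,0,0.05,0,0,0.003,0,0,0,0.05,0,0,0.003,0,0,0,0.05,0,0,0,0,0,0,0.05]'
python3 -m pendant '[0,0,0.003,0,0,0,0.05,0,0,0.003,0,0,0,0.05,0,0,0,0,0,0,0.05]'
python3 - <<'E'
from h import *
T=T_tool(); print(np.round(np.linalg.inv(pose(L,[0,1,0],-N))@T[:,3],4))
im=get_image("wrist"); g=cv2.cvtColor(im,cv2.COLOR_RGB2GRAY); np.savez("G",im=im,T=T)
s=get_image("scene"); b=cv2.cvtColor(s,cv2.COLOR_RGB2GRAY)[180:225,275:322]
print('\n'.join(''.join(' .:-=+*#%@'[9-min(9,int(x)//26)] for x in r) for r in b))
E
```

```text
clock: 7.45
position: [0.5485, 0.0093, 0.1166]
ee_rot: [1.98, 1.979, 0.44]
force: [-0.3, 0.3, -0.3]
width: 0.544
gripper_force: 0.0
clock: 7.82
position: [0.5509, 0.0092, 0.1106]
ee_rot: [1.98, 1.98, 0.439]
force: [0.8, 0.1, -0.2]
width: 0.546
gripper_force: 0.0
[-8.0e-04 -0.0e+00 -6.2e-03  1.0e+00]
*##**+#%%%%%%%%%#*+++++-::::::::::+++-......:::
**+=:-+%%%%%##**+++++++=-::::::::-+++:......:::
--:::::*#*++=+++====+++=---:::----+++:.....::::
:::...:-=::::=======+++=-::::-----+++:........:
::......:::::-======++++-:::::---=+++-.........
::......:::..:=======+++=:::::---=+++-:........
:::....:::::::-======++++-:::----=+++-::::.....
----::::::::::=++=====+++=:::----=++=::::......
------::::::::=*+=====+++=::-----=++=:.........
-----------:::-++=====++++-:-----=++=:.........
-:-------------+*+=====+++=-------++=:.....:...
+::::-:::::-----++====+++++=------++=:....:::..
*:::::::.::::---+*=====++++=------++=::::::::::
#=:..:.:...:::::-*+====++++=-::::-++=::::::::::
%*:.........:::::+*+===++++-:::::-++=::::::::::
%#=......:.::...::++++===++-.::::-++=::::::::::
@%*:....:::::....:=*+====+=::--
[... 660 characters left out ...]
@@@@@@%*:.::::::::::::::::::
:::::::--#@@@@@@@@@@@@@@@%*:...........::::::::
:::::::-+%@@@@@@@@@@@@@@@%+:::...:..:.:::::::::
..::::::+%@@@@@@@@@@@@@@@@#+=:::::.::::::::::::
.:::::::-#@@@@@@@@@@@@@@@@@%*::::.:--:-::::::::
.::::::::+%@@@@@@@@@@@@@@@@%#=:::.:--=+===:::::
:::::::::-#@@@@@@@@@@@@@@@@%%*::.:---+##*+-.:::
:.:::::::-+%@@@@@@@@@@@@@@%%%#-:.:----*###=::::
....:::::--+#%@@@@@@@@@@@@@%%*:.:-----+###=::..
....::::::--=*%@@@@@@@@@@%%%#+:.:-----:*##+:...
:..:::::::--=#%@@@@@@@@@@@%%*:.:-------+##=::..
:.::::::::---#@@@@@@@@@@@%#+:..:-------:*#=::..
::::::----::-#@@@@@@@@@@%#+::.:---------+#=::..
.::::::------*%@@@@@@@%#+:::..:---------+*=::.:
::::::::--::-+%%@@@%%%#+:::..:----------=*=-:::
```

```bash
python3 -m pendant '[0.0008,0,0.003,0,0,0,0.05,0,0,0.003,0,0,0,0.05,0,0,0,0,0,0,0.03,0,0,0,0,0,0,0.01,0,0,0,0,0,0,0,0,0,0,0,0,0,0,0,0,0,0,0,0,0,0,0,0,0,0,0,0,0,0,0,0,0,0,0]' 20
```

```text
clock: 9.05
position: [0.5534, 0.01, 0.1053]
ee_rot: [1.98, 1.98, 0.439]
force: [0.2, 0.2, 0.8]
width: 0.107
gripper_force: 20.0
```

Cap gripped (9.8 mm wide, 20 N). Withdraw along the axis, then go above the peg.

```bash
python3 -m pendant '[0,0,-0.01,0,0,0,0,0,0,-0.015,0,0,0,0,0,0,-0.025,0,0,0,0,0,0,-0.03,0,0,0,0,0,0,-0.03,0,0,0,0,0,0,0,0,0,0,0,0,0,0,0,0,0,0]'
python3 - <<'E'
from h import *
plan(pose([.545,.181,.215],[0,1,0],[0,0,-1]),.035,.1)
s=get_image("scene"); im=get_image("wrist"); g=cv2.cvtColor(im,cv2.COLOR_RGB2GRAY)
print(g[120:300:5,277])
E
```

```text
clock: 9.93
position: [0.5069, 0.0096, 0.2045]
ee_rot: [1.981, 1.979, 0.438]
force: [0.1, 0.3, -0.5]
width: 0.105
gripper_force: 20.0
rows 6 [ 0.0286  0.0066 -0.0001] [ 0.0727  0.0001 -0.0001] total [0.1714 0.0389 0.0065] [ 0.4363  0.0005 -0.0007]
[197 177 123  62  61  83 106 164 105  64  56  57  50  74 154 154 147  56
  58  54  53  53  49  43  42  38  38  38  35  36  35  35  35  34  34  32]
```

```bash
python3 -m pendant '[0.0286,0.0066,0,0.0727,0,0,0,0.0286,0.0066,0,0.0727,0,0,0,0.0286,0.0066,0,0.0727,0,0,0,0.0286,0.0066,0,0.0727,0,0,0,0.0286,0.0066,0,0.0727,0,0,0,0.0286,0.0066,0,0.0727,0,0,0,0,0,0,0,0,0,0,0,0,0,0,0,0,0]'
python3 - <<'E'
from h import *
np.set_printoptions(precision=4,suppress=True,linewidth=200)
T=T_tool(); im=get_image("wrist"); np.savez("H",im=im,T=T); c=cam("wrist",T)
print("pred eye",proj(c,(T@[.042,0,-.002,1])[:3]),"ring",proj(c,(T@[.056,0,-.002,1])[:3]),proj(c,(T@[.028,0,-.002,1])[:3]))
print("pred tip",proj(c,[.545,.223,.145]),"collar",proj(c,[.545,.223,.11]),"foot",proj(c,[.545,.223,.008]))
g=cv2.cvtColor(im,cv2.COLOR_RGB2GRAY)[120:220:2,235:320]
print('\n'.join("%d "%(120+2*i)+''.join(' .:-=+*#%@'[9-min(9,int(x)//26)] for x in r) for i,r in enumerate(g)))
plan(pose([.545,.181,.215],[0,1,0],[0,0,-1]),.035,.1)
E
```

```text
clock: 11.02
position: [0.5446, 0.1811, 0.2136]
ee_rot: [2.221, 2.221, -0.002]
force: [-0.3, -1.1, -0.3]
width: 0.109
gripper_force: 20.0
pred eye [278.2941 187.2439] ring [278.3132 159.3767] [278.276 213.778]
pred tip [278.6944 162.3493] collar [278.5568 154.3973] foot [278.2958 139.3063]
120 :::::::::------==+++++++++===================================+++++++++++==-----------
122 :::::::::-----=++++++++++=====================================+++++++++++==----------
124 ::::::::::---==++++++=======================================+++++++++++++++==--------
126 ::::::::::---=++++++====================================++++++++++++++++++++==-----=-
128 ::::::::::--=+++++++===============================++++++++++++++++++++++++++=======-
130 ::::::::::-=+++++++++++++==+++===================++++++++++++++++===+++++++++========
132 ::::::::::-=+++++++==++++++++==================++++++++++++++++++++===+++++++========
134 :::::::::-=++++++++++++=+==+++=============++++++++++++++++++++++++===+++++++========
136 :---------=++++++++++++++++++++++======+++++++++++++++++++++++++++++++++++++++==-----
[... 3107 characters left out ...]
##########%#%#%####**********************+=
208 **************************###%%%%#####################%%###************************+=
210 ****************************##%%%%#%####################***************************+=
212 ****************************##%%%%%%%%%%%%%%#%###%##%###***************************+=
214 ****************************##%%%%%%%%%%%%%%%%%%%##%####***************************+=
216 ****************************##%%%%%%%%%%%%%%%%%%%%%#%%##**************************+==
218 ****************************##%%%%%%%%%%%%%%%%%%%%%%%%##**************************+==
rows 1 [ 0.0003  0.0005 -0.001 ] [-0.0003  0.0014 -0.0003] total [ 0.0003  0.0005 -0.001 ] [-0.0003  0.0014 -0.0003]
```

Eye hole in hand is at (277.5,186) against (278.3,187) predicted, and the collar is centred near (279.7,154) against (278.6,154). So the peg is at about (0.546, 0.223). Descend.

```bash
python3 -m pendant '[-0.0005,0.002,0.02,0,0,0,0,0,0,0.02,0,0,0,0,0,0,0.015,0,0,0,0,0,0,0,0,0,0,0,0,0,0,0,0,0,0]'
python3 - <<'E'
from h import *
plan(pose([.5465,.1805,.113],[0,1,0],[0,0,-1]),.01,.1)
im=get_image("wrist"); g=cv2.cvtColor(im,cv2.COLOR_RGB2GRAY)[160:212:2,250:310]
print('\n'.join("%d "%(160+2*i)+''.join(' .:-=+*#%@'[9-min(9,int(x)//26)] for x in r) for i,r in enumerate(g)))
c=cam("wrist"); print(proj(c,[.546,.223,.145]),proj(c,[.546,.223,.11]))
E
```

```text
clock: 11.7
position: [0.5473, 0.1811, 0.1606]
ee_rot: [2.221, 2.221, 0.002]
force: [-0.9, 0.7, -0.6]
width: 0.107
gripper_force: 20.0
rows 5 [-0.0001 -0.0002  0.0095] [ 0.0003 -0.     -0.    ] total [-0.0007 -0.0008  0.0476] [ 0.0013 -0.0002 -0.0002]
160 #########*+=====++****+==++++++==--::...:=+++++++++++++++***
162 ########**+===+**#################**+=---=+++++++++++++*****
164 **######**++**#########################***#***++++++++*****+
166 **###########################################**+++++*****++=
168 ***############################################**+*****+++==
170 *****############################################*****++====
172 ****################*++=====++**###################*++======
174 +**###############*+=--:::::--=++++==*#############*+=======
176 ++*############**++=-::::.::::--=++++++*############+=======
178 **###########*+=====-:::....:::-=++++++*############*+======
180 #############*+=====--::::::::-=++++******###########*+=====
182 ###########*+==+++++==--------=++++++=====+##########*+=====
184 ##########*+=--=====================------=*##########*=====
186
[... 197 characters left out ...]
############**************+=============+*##########*+==++*
194 ##############**************+++++++++++**##%##########******
196 *###############***********************##%%##%#######*******
198 **#####%##########*******************##%%######%%%###*******
200 ****##%%#############************#####%#%##%#%%%%###********
202 *****##%%%%##########%###########%%#%####%#%%%%###**********
204 ******##%%%%%##########################%%#%%%##*************
206 ********###%%%%%##################%%%%%%%%%###**************
208 ***********###%%%###############%%%%%%%%##**+++++++*********
210 *************##%%%%%%%########%%#%%%%%##*+=------==+********
[275.51560935 179.86513531] [275.67804243 167.6628086 ]
```

Peg tip is seen at (275,178) inside the hole, against (275.5,180) predicted. Good to lower.

```bash
python3 -m pendant '[-0.0005,-0.001,0.01,0,0,0,0,0,0,0.01,0,0,0,0,0,0,0,0,0,0,0]'
python3 -m pendant '[0,0,0.01,0,0,0,0,0,0,0.01,0,0,0,0,0,0,0.004,0,0,0,0,0,0,0,0,0,0,0]'
python3 - <<'E'
from h import *
im=get_image("wrist"); g=cv2.cvtColor(im,cv2.COLOR_RGB2GRAY)[140:212:2,250:310]
print('\n'.join("%d "%(140+2*i)+''.join(' .:-=+*#%@'[9-min(9,int(x)//26)] for x in r) for i,r in enumerate(g)))
c=cam("wrist"); print(proj(c,[.546,.223,.145]),proj(c,[.546,.223,.11]))
E
```

```text
clock: 12.12
position: [0.5453, 0.1802, 0.1387]
ee_rot: [-2.221, -2.221, 0.003]
force: [0.1, 0.0, -0.3]
width: 0.102
gripper_force: 20.0
clock: 12.62
position: [0.5458, 0.1806, 0.1155]
ee_rot: [-2.221, -2.221, 0.001]
force: [-0.0, 0.5, 0.2]
width: 0.106
gripper_force: 20.0
140 +++++++++++++++++============+++++++++++++++++++++++++++++++
142 ++++++++++++++++++++++++++++++++++++++++++++++++++++++++++++
144 ++++++++++++++++++++++++++++++++++++++++++++++++++++++++++++
146 ++++++++++++++++++++++++++++++++++++++++++++++++++++++++++++
148 ++++++++++++++++++++++++++++++++++++++++++++++++++++++++++++
150 +++++++++++++++++++++++++*++++++++++++++++++++++++++++++++++
152 +++++++++++++++++++++++***++++++++++++++++++++++++++++++++++
154 +++++++++++++++++++*******++++++++++++++++++++++++++++++++++
156 +++++**************##*****++++++++++++++++++++++++++++++++++
158 +********####***#####***********++++++++++++++++++++++++++++
160 ******###########################****+++++++++++++++++++++++
162 ******################################****++++++++++++++++++
164 ****######################################
[... 869 characters left out ...]
###########**++++++**++====-====+++=---=*##%########+==-===
194 +#############*+++++++=----::::---==++++*##%########*+=--===
196 **#############*+++++=--:::::::::--==+**############+==-====
198 ***##############**+=--::::....:::--=+##########%##*+=======
200 ****###############+=-::::......::--=+#######%#####***+*****
202 *****###%##########*=--:::.....:::--=*#######%####**********
204 ******#############*+=--::::::::---=+####%%%%###************
206 ********####%%#######*+==-------==+*##%%%%%###**************
208 ***********###%%#######**+++++++**#####%%###****************
210 *************##%%#########################******************
[278.51464748 202.10089528] [278.27181152 182.98011049]
```

```bash
python3 -m pendant '[0,0,0.002,0,0,0,0,0,0,0.002,0,0,0,0,0,0,0,0,0,0,0]'
python3 -m pendant '[0,0,0,0,0,0,0.02,0,0,0,0,0,0,0.04,0,0,0,0,0,0,0.06,0,0,0,0,0,0,0.06,0,0,0,0,0,0,0.06,0,0,0,0,0,0,0.06]'
python3 -m pendant '[0,0,-0.01,0,0,0,0.06,0,0,-0.02,0,0,0,0.06,0,0,-0.03,0,0,0,0.06,0,0,-0.04,0,0,0,0.06,0,0,-0.02,0,0,0,0.06,0,0,0,0,0,0,0.06]'
python3 - <<'E'
from h import *
T=T_tool(); im=get_image("wrist"); np.savez("I",im=im,T=T); g=cv2.cvtColor(im,cv2.COLOR_RGB2GRAY)[130:280:4,220:340:2]
print('\n'.join("%d "%(130+4*i)+''.join(' .:-=+*#%@'[9-min(9,int(x)//26)] for x in r) for i,r in enumerate(g)))
c=cam("wrist"); print(proj(c,[.546,.223,.145]),proj(c,[.546,.223,.11]))
plan(pose([.50,-.28,.25],[0,1,0],[0,0,-1]),.055,.1)
E
```

```text
clock: 13.05
position: [0.546, 0.1806, 0.1118]
ee_rot: [2.221, 2.221, 0.0]
force: [0.2, -0.4, 0.0]
width: 0.104
gripper_force: 20.0
clock: 13.8
position: [0.546, 0.1806, 0.1119]
ee_rot: [2.221, 2.221, 0.0]
force: [1.1, 0.1, -0.4]
width: 0.644
gripper_force: 0.0
clock: 14.55
position: [0.5468, 0.1813, 0.2341]
ee_rot: [2.22, 2.22, 0.006]
force: [-0.0, -0.7, 0.3]
width: 0.655
gripper_force: 0.0
130 :::::::::::--+++++++++++++++++++++++++++++++=====-----------
134 ::::::::----=+++++++++++++++++++++++++++++++=====-=---------
138 :::::-------+**+++++++++++=--==+++++++++++**=====-----------
142 -:::::------+**++++*****++****+==+++++++++*+=====-----------
146 -:::::------=+**+*#################*+++++**+=====-----------
150 -:::::-------=**########+=+*****####*+++**+======-----------
154 -:::::-------=+*#######*++=-:-=-=#%%#****+======-----------=
158 ::::::-------===*####%##*+-:::--=#%#****+=======------------
162 -:::::-------====*####%%%##*+*##%%##*++=============--------
166 --::::--========+****##%%%%%%%%%%%*+--================-=----
170 ---:::-=======+****##%%%%%%%%%%%%%%%#+=============
[... 1237 characters left out ...]
-------
250 ******************======---=====-----====-------------------
254 *****************+=--==---=====------===--------::::::------
258 ***************+++==========--------------------:::::::::--=
262 ************++=+++++======-------------==---------------:--+
266 **********+=====+++****************************************#
270 *******+==========+**++++++++++++++++++++******++++++++++++#
274 ****+=============+*=:::=++++++++++**######****++++++++++++#
278 *++=---------======++===++++++*######################*+++++#
[277.49428464 157.43066241] [277.39443306 150.58157084]
rows 9 [-0.0512 -0.0051 -0.002 ] [ 0.0002 -0.     -0.    ] total [-0.4608 -0.0461 -0.0176] [ 0.0017 -0.0003 -0.0002]
```

Cap hangs on the peg, peg tip visible in the eye at (277,156), slightly askew. Now the housing.

```bash
python3 -m pendant '[-0.0495,-0.005,-0.002,0,0,0,0.08,-0.0495,-0.005,-0.002,0,0,0,0.08,-0.0495,-0.005,-0.002,0,0,0,0.08,-0.0495,-0.005,-0.002,0,0,0,0.08,-0.0495,-0.005,-0.002,0,0,0,0.08,-0.0495,-0.005,-0.002,0,0,0,0.08,-0.0495,-0.005,-0.002,0,0,0,0.08,-0.0495,-0.005,-0.002,0,0,0,0.08,-0.0495,-0.005,-0.002,0,0,0,0.08,0,0,0,0,0,0,0.08]'
python3 -m pendant '[0,0,0,0,0,0,0.08,0,0,0,0,0,0,0.08]'
python3 - <<'E'
from h import *
T=T_tool(); im=get_image("wrist"); np.savez("J",im=im,T=T); save("J",cv2.resize(im,(800,600)))
E
```

```text
clock: 15.85
position: [0.4988, -0.2698, 0.2482]
ee_rot: [-2.229, -2.212, 0.004]
force: [-0.5, 0.9, 0.4]
width: 0.871
gripper_force: 0.0
clock: 16.1
position: [0.5011, -0.2632, 0.2496]
ee_rot: [-2.218, -2.223, -0.001]
force: [0.2, 1.1, 0.1]
width: 0.871
gripper_force: 0.0
```

View pics/J.png

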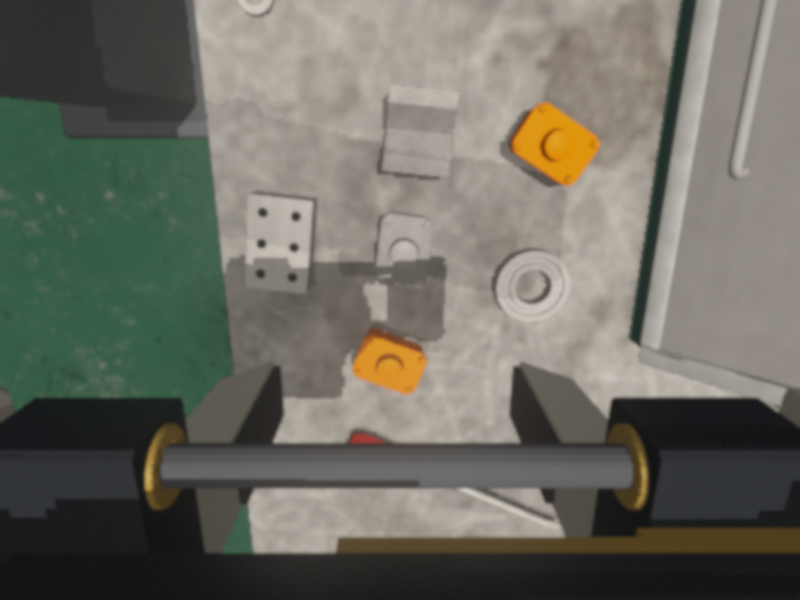

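Wrist view: housing corners (800 px) about (384,214), (432,218), (429,283), (376,278), boss (403,250). V-block at (420,130), setting block (280,243), bearing (532,285), orange ones (555,145) and (390,360).

```bash
python3 - <<'E'
from h import *
np.set_printoptions(precision=4,suppress=True,linewidth=200)
d=np.load("J.npz"); c=cam("wrist",d["T"]); im=d["im"]; f=.7
P=[onz(c,u*f,v*f,.029) for u,v in [(384,214),(432,218),(429,283),(376,278)]]; print(np.array(P),np.mean(P,0))
print("boss",onz(c,403*f,250*f,.039))
for i,j in((0,1),(1,2),(2,3),(3,0)): e=P[j]-P[i]; print(np.linalg.norm(e[:2]),np.degrees(np.arctan2(e[1],e[0])))
for n,u,v,z in [("set right",313,250,.026),("bearing left",495,285,.014),("vb near",420,178,.0),("orange top edge",390,332,.03)]: print(n,onz(c,u*f,v*f,z))
g=cv2.cvtColor(im,cv2.COLOR_RGB2GRAY)[140:210:2,250:320]
print('\n'.join("%d "%(140+2*i)+''.join(' .:-=+*#%@'[9-min(9,int(x)//26)] for x in r) for i,r in enumerate(g)))
E
```

```text
[[ 0.4911 -0.2342  0.029 ]
 [ 0.5286 -0.2372  0.029 ]
 [ 0.5274 -0.29    0.029 ]
 [ 0.4843 -0.2859  0.029 ]] [ 0.5078 -0.2618  0.029 ]
boss [ 0.5059 -0.2606  0.039 ]
0.03762342448766353 -4.628455867180668
0.0527950594133483 -91.2758376033095
0.04329104404256711 174.5302922778396
0.05213275435988191 82.53987480711237
set right [ 0.4338 -0.2635  0.026 ]
bearing left [ 0.5843 -0.2959  0.014 ]
vb near [ 0.52   -0.2089  0.    ]
orange top edge [ 0.4956 -0.3324  0.03  ]
140 =============---------================================================
142 ==============-------======================----=======================
144 ===============-----======================-----------===============--
146 =================--======================-------------=============---
148 ========+================++++=============-------------=====---------=
150 =======++=======+++====---==========+++=========-------------------===
152 ======++++====++*+==----------------------==========--------------====
154 ==============+*+==------------------------------====-------------====
156 =============++*+==--------
[... 1293 characters left out ...]
*****************+=======
192 ***************++++====++*************************************+=======
194 ++++++++++++**++++++++++*************************+++*********+========
196 +++++++++++++++++*******************************++++++++++++++========
198 ++++++===++==-==++++******++++***********+++++**+++++++++++++=------==
200 **++==-------------==++*+++++++++++++++++++++++++++++++++++++=--------
202 +*++==--------------=++++++++**********+++++++++++*++++++++++==-------
204 +*++==--------------==++++++++*+**********++++++****+++++++++==-------
206 ***++==-------------==++++++++++*********++++++*****+++++++++==-------
208 ***+++==------------=++++++++++++++**+++++++++******+++++++++==-------
```

```bash
python3 - <<'E'
from h import *
b=np.radians(5)
plan(pose([.506,-.261,.08],[np.sin(b),np.cos(b),0],[0,0,-1]),.035,.05)
E
```

```text
rows 5 [0.0005 0.001  0.0339] [-0.     -0.0001  0.0179] total [0.0022 0.0048 0.1697] [-0.     -0.0005  0.0895]
```

```bash
python3 -m pendant '[0.0005,0.001,0.034,0,0,0.0179,0.07,0.0005,0.001,0.034,0,0,0.0179,0.07,0.0005,0.001,0.034,0,0,0.0179,0.07,0.0005,0.001,0.034,0,0,0.0179,0.07,0.0005,0.001,0.0335,0,0,0.0179,0.07,0,0,0,0,0,0,0.07,0,0,0,0,0,0,0.07,0,0,0,0,0,0,0.07]'
python3 - <<'E'
from h import *
np.set_printoptions(precision=4,suppress=True,linewidth=200)
T=T_tool(); im=get_image("wrist"); np.savez("K",im=im,T=T)
b=np.radians(5); X=np.array([np.sin(b),np.cos(b),0]); Y=np.array([np.cos(b),-np.sin(b),0]); C=np.array([.506,-.261,.029]); c=cam("wrist",T)
for n,q in [("++",C+.0295*X+.021*Y),("+-",C+.0295*X-.021*Y),("-+",C-.0295*X+.021*Y),("--",C-.0295*X-.021*Y),("boss",C+[0,0,.01])]: print(n,proj(c,q))
g=cv2.cvtColor(im,cv2.COLOR_RGB2GRAY)[150:290:3,205:355:2]
print('\n'.join("%d "%(150+3*i)+''.join(' .:-=+*#%@'[9-min(9,int(x)//26)] for x in r) for i,r in enumerate(g)))
plan(pose([.506,-.261,.0],X,[0,0,-1]),.035,.05)
E
```

```text
clock: 17.15
position: [0.5071, -0.2627, 0.082]
ee_rot: [2.316, 2.118, 0.002]
force: [0.7, -0.2, 0.5]
width: 0.76
gripper_force: 0.0
++ [307.8138 182.6457]
+- [244.0541 182.8206]
-+ [305.7637 263.6517]
-- [246.6544 263.8393]
boss [276.0752 230.0486]
150 =====================================================================------
153 ====+============---======-----=================--===================------
156 =====++==========--------------================----===================----=
159 =======+=========-------------=================----========================
162 =====+++==========-----------==================-----=======================
165 =====+++==========----------===================-----=======================
168 ==================--------================----====--==========---==========
171 ==================-------================-----------==========----=========
174 ===================------================------------====--------==========
177 =====================----===============-----------------------============
180 ======================--=================-----
[... 2326 characters left out ...]
***+++++++++***++++*%%%
270 %#********+******++++++++++++++++++++++++++++++++******++++++++****++++*%%%
273 %#*******+++*****++++++++++++++++++**+++***+++++++****++++++++*****+++**%%%
276 %#*******+++*******++++++++++++++++**++*****++++++*+++++******+***++++*#%%%
279 %#****+*++++********+++++++++++++++++++++*++*+++++**+++********+++++++*#%%%
282 %%****++++++*********++++++++++++++++=-=====+*+++++*+*********+++++++**#%%%
285 %%*****+++************++++++++++++++=---====+**+++++***+*****+++++++++*#%%%
288 %%**********************+++++++++++=----====================+=++++++++*#%%%
rows 3 [ 0.0006 -0.0004  0.0273] [ 0.0008  0.0003 -0.0007] total [ 0.0018 -0.0013  0.0819] [ 0.0025  0.0009 -0.0021]
```

```bash
python3 -m pendant '[0,-0.001,0.02,0.0025,0,-0.002,0.07,0,0,0.02,0,0,0,0.07,0,0,0.015,0,0,0,0.07,0,0,0.01,0,0,0,0.07,0,0,0,0,0,0,0.07]'
python3 -m pendant '[0,0,0.006,0,0,0,0.07,0,0,0.005,0,0,0,0.07,0,0,0.004,0,0,0,0.07,0,0,0,0,0,0,0.07]'
python3 - <<'E'
from h import *
b=np.radians(5); X=np.array([np.sin(b),np.cos(b),0])
plan(pose([.506,-.263,.0],X,[0,0,-1]),.035,.05)
E
```

```text
clock: 17.82
position: [0.5046, -0.2622, 0.0147]
ee_rot: [-2.314, -2.12, 0.003]
force: [0.0, -0.1, 0.8]
width: 0.762
gripper_force: 0.0
clock: 18.32
position: [0.5047, -0.2624, 0.0002]
ee_rot: [-2.315, -2.121, 0.003]
force: [-0.5, 0.5, -0.2]
width: 0.762
gripper_force: 0.0
rows 1 [-0.0005  0.0013  0.0002] [-0.0027 -0.0001 -0.0003] total [-0.0005  0.0013  0.0002] [-0.0027 -0.0001 -0.0003]
```

```bash
python3 -m pendant '[-0.0005,0.001,0.003,-0.0025,0,0,0.07,0,0,0,0,0,0,0.05,0,0,0,0,0,0,0.04,0,0,0,0,0,0,0.03,0,0,0,0,0,0,0.03,0,0,0,0,0,0,0.03,0,0,0,0,0,0,0.03,0,0,0,0,0,0,0.03]' 45
python3 - <<'E'
from h import *
T=T_tool(); print(T); s=observe(); print(s["force"],s["ft_torque"])
im=get_image("wrist"); np.savez("M",im=im,T=T)
E
```

```text
clock: 19.32
position: [0.5062, -0.263, -0.0025]
ee_rot: [2.316, 2.122, 0.001]
force: [2.4, 0.8, 0.9]
width: 0.454
gripper_force: 44.7
[[ 8.74015616e-02  9.96172785e-01  8.65578383e-04  5.06218645e-01]
 [ 9.96173161e-01 -8.74015263e-02 -7.85300361e-05 -2.63018726e-01]
 [-2.57661299e-06  8.69129602e-04 -9.99999622e-01 -2.46366786e-03]
 [ 0.00000000e+00  0.00000000e+00  0.00000000e+00  1.00000000e+00]]
[2.43788705 0.83338056 0.92444106] [ 0.02994436 -0.41522948  0.05954527]
```

Gripped (41.7 mm). Lift and measure the housing in hand.

```bash
python3 -m pendant '[0,0,-0.01,0,0,0,0.03,0,0,-0.02,0,0,0,0.03,0,0,-0.04,0,0,0,0.03,0,0,-0.05,0,0,0,0.03,0,0,-0.05,0,0,0,0.03,0,0,-0.05,0,0,0,0.03,0,0,-0.03,0,0,0,0.03,0,0,0,0,0,0,0.03,0,0,0,0,0,0,0.03]'
python3 - <<'E'
from h import *
np.set_printoptions(precision=4,suppress=True,linewidth=200)
T=T_tool(); im=get_image("wrist"); np.savez("O",im=im,T=T); c=cam("wrist",T)
for n,q in [("top+x",[.0295,0,-.0315]),("bot+x",[.0295,0,-.0025]),("top +x+y",[.0295,.021,-.0315]),("bot +x+y",[.0295,.021,-.0025]),("boss +x",[.012,0,-.0415])]: print(n,proj(c,(T@np.r_[q,1])[:3]))
g=cv2.cvtColor(im,cv2.COLOR_RGB2GRAY)[180:300:3,205:355:2]
print('\n'.join("%d "%(180+3*i)+''.join(' .:-=+*#%@'[9-min(9,int(x)//26)] for x in r) for i,r in enumerate(g)))
N2=N; plan(pose(L+.25*N,[0,1,0],-N),.05,.1)
s=observe(); print(s["force"],s["ft_torque"],s["joints"])
E
```

```text
clock: 20.5
position: [0.5045, -0.2628, 0.2459]
ee_rot: [-2.315, -2.12, 0.002]
force: [-0.2, 0.2, -4.7]
width: 0.455
gripper_force: 44.7
top+x [278.6909 232.0073]
bot+x [278.4677 211.2136]
top +x+y [327.341  231.9956]
bot +x+y [319.6386 211.2035]
boss +x [278.7422 279.5825]
180 *-::-++=---:-:---==----=================----------------------==========+*=
183 =:::-+*+==-:---=+****++*****++****++++++=---------=++++=--------=-===-=+*=:
186 =====***++----=+*************+**********+===-==+++*****+=-------------=*+::
189 =====***+++++++++**********++++++***********++*********+=-------------+*-::
192 =====***++++++++++++++++++++++++++++++++++++++++++++++**=--------==---++-::
195 =====***++++++++++++++++++++++++++++++++++++++++++++++++=--------=====++-::
198 +====***++++++++++++++++++++++++++++++++++++++++++++++++=-::::----===-=+-::
201 #+===****+++++++++++++++++++++++++++++++===+++++++++++++=--:::---------+-::
204 *+===****+++++++++++++++++++++++++++++++=---++++++++++++=--:--------=====:.
207 =====****+++++++++++++++++++++++++++++++=---=+++++++++++=----------======-:
210 =====+***++++++++++++
[... 1901 characters left out ...]
*******#%%%#**++********************************+****+++**%%%#***********
285 *********%%%%#********+**********+++++++*********=-=+**+++*#%%%%#**********
288 ********#%%%%#***************+++++++++++++++*****=-=+***+**#%%%%#**********
291 ********%%%%%#**************+++++++++++++++++****=-=*******#%%%%%**********
294 *******#%%%%%#************+++++++++++++++++++++**=--+******#%%%%%#*********
297 *******%%%%%%%***********++++++++++++++++++++++**=--+******#%%%%%%*********
rows 6 [ 0.045  -0.0091 -0.0162] [-0.0732  0.003  -0.0144] total [ 0.2668 -0.0805 -0.0856] [-0.4391  0.018  -0.0865]
[-0.365  -0.0197 -4.8782] [-0.0168 -0.0377  0.0004] [ 0.7684  0.373  -0.5227  1.6292  0.1964  1.1954  0.1149]
```

```bash
python3 - <<'E'
from h import *
np.set_printoptions(precision=4,suppress=True,linewidth=200)
G={"A":[(342,20),(424,20),(338,96),(414,97)],"B":[(430*.7,312*.7),(524*.7,313*.7),(424*.7,389*.7),(515*.7,392*.7)],"C":[(305*.7,204*.7),(433*.7,199*.7),(309*.7,327*.7)]}
for n,l in G.items():
    d=np.load(n+".npz"); c=cam("wrist",d["T"]); g=cv2.cvtColor(d["im"],cv2.COLOR_RGB2GRAY); P=[]
    for u,v in l:
        u,v=int(round(u)),int(round(v)); w=g[max(v-6,0):v+7,u-6:u+7].astype(float); w=np.clip(w-np.percentile(w,85),0,None)
        y,x=np.mgrid[:w.shape[0],:w.shape[1]]; uu=u-6+(w*x).sum()/w.sum(); vv=max(v-6,0)+(w*y).sum()/w.sum(); P.append(onz(c,uu,vv,.012))
    P=np.array(P); print(n,P[:,:2].tolist())
    e=P[1]-P[0]; print("yaw x",np.degrees(np.arctan2(e[1],e[0])), end=' ')
    if len(P)>3: e=P[3]-P[2]; print(np.degrees(np.arctan2(e[1],e[0])), end=' '); e=P[1]-P[3]; print("y",np.degrees(np.arctan2(-e[0],e[1])),end=' ')
    e=P[0]-P[2]; print("y",np.degrees(np.arctan2(-e[0],e[1])))
E
```

```text
A [[0.5309506035369634, 0.05606144289144341], [0.6311959821740167, 0.05408210728722322], [0.5290496538362403, -0.03411685868764701], [0.6297311779470709, -0.03660972543655762]]
yaw x -1.131152813300177 -1.4183492746237898 y -0.9253292235918602 y -1.2076105286229377
B [[0.5327103768179876, 0.055328755514012395], [0.6312712220389018, 0.05305379531580573], [0.5287832669212285, -0.03565887030535242], [0.6295260431014066, -0.0388202777397198]]
yaw x -1.3222540553180737 -1.7974080787227413 y -1.0882217420030917 y -2.4714048484231452
C [[0.5303604005467447, 0.05607100186486233], [0.6313655752954335, 0.05370134694247609], [0.5288879446199468, -0.03479126704534309]]
yaw x -1.3439541564208377 y -0.9284175612044927
```

Stand yaw is −1.3°, consistent over three views, and the stand centre line agrees with L.y = 0.010.

```bash
cat >> h.py <<'E'
yw=np.radians(-1.3); N=R.from_euler('z',yw).apply(N); XH=np.array([-np.sin(yw),np.cos(yw),0])
def show(d): return pose(L+(d-.0025)*N+.0012*XH,XH,-N)
E
python3 - <<'E'
from h import *
plan(show(.16),.045,.1)
E
```

```text
rows 7 [ 0.0391 -0.0048 -0.0011] [-0.0627  0.0019 -0.0092] total [ 0.2729 -0.0415 -0.0019] [-0.4392  0.0131 -0.0641]
```

```bash
python3 -m pendant '[0.0391,-0.0048,-0.0011,-0.0627,0.0019,-0.0092,0.03,0.0391,-0.0048,-0.0011,-0.0627,0.0019,-0.0092,0.03,0.0391,-0.0048,-0.0011,-0.0627,0.0019,-0.0092,0.03,0.0391,-0.0048,-0.0011,-0.0627,0.0019,-0.0092,0.03,0.0391,-0.0048,-0.0011,-0.0627,0.0019,-0.0092,0.03,0.0391,-0.0048,-0.0011,-0.0627,0.0019,-0.0092,0.03,0.0391,-0.0048,-0.0011,-0.0627,0.0019,-0.0092,0.03,0,0,0,0,0,0,0.03,0,0,0,0,0,0,0.03]'
python3 - <<'E'
from h import *
plan(show(.1),.02,.1)
E
```

```text
clock: 21.68
position: [0.4871, 0.0116, 0.2481]
ee_rot: [1.999, 1.955, 0.433]
force: [0.6, -0.0, -4.7]
width: 0.454
gripper_force: 44.7
rows 4 [ 0.0003 -0.0001  0.0151] [0.0001 0.0003 0.0002] total [ 0.0012 -0.0003  0.0602] [0.0003 0.001  0.0007]
```

```bash
python3 -m pendant '[0.0003,0,0.015,0,0,0,0.03,0.0003,0,0.015,0,0,0,0.03,0.0003,0,0.015,0,0,0,0.03,0.0003,0,0.015,0,0,0,0.03,0,0,0,0,0,0,0.03,0,0,0,0,0,0,0.03,0,0,0,0,0,0,0.03]'
python3 - <<'E'
from h import *
np.set_printoptions(precision=4,suppress=True,linewidth=200)
plan(show(.1),.02,.1)
s=get_image("scene"); t=get_image("top"); np.save("Ps",s); np.save("Pt",t); w=get_image("wrist"); T=T_tool(); np.savez("Pw",im=w,T=T)
c=cam("scene"); Yh=np.cross(-N,XH); P0=L+.1*N
for n,q in [("lens",L),("under c",P0),("u -x-y",P0-.0295*XH-.021*Yh),("u -x+y",P0-.0295*XH+.021*Yh),("t -x-y",P0-.0295*XH-.021*Yh+.029*N),("t -x+y",P0-.0295*XH+.021*Yh+.029*N)]: print(n,proj(c,q))
g=cv2.cvtColor(s,cv2.COLOR_RGB2GRAY)[130:240:2,250:350]
print('\n'.join("%d "%(130+2*i)+''.join(' .:-=+*#%@'[9-min(9,int(x)//26)] for x in r) for i,r in enumerate(g)))
E
```

```text
clock: 22.55
position: [0.5137, 0.0124, 0.1954]
ee_rot: [1.998, 1.953, 0.435]
force: [-0.4, 0.1, -4.9]
width: 0.453
gripper_force: 44.7
rows 1 [-0.0003 -0.0021  0.0013] [0.0036 0.0013 0.0002] total [-0.0003 -0.0021  0.0013] [0.0036 0.0013 0.0002]
lens [292.3991 209.8505]
under c [275.5578 175.3307]
u -x-y [263.9269 182.9916]
u -x+y [278.7921 178.5159]
t -x-y [258.5818 172.4024]
t -x+y [273.4998 167.6272]
130 +==+==-+#%%%%%%%%%%%#%####%%%%#++==+++++-::::::-+***************************************************
132 +++*#%%%@%@%%%%%*########%%%%%%#+=+++*=-::::::+*****************************************************
134 #%%%%%%%%%#*****##%#%%%%%%@%%%%##++=-==:::::=*******************************************************
136 %%%%##*******#%%%#%%%#**#########*+==-::::=*********************************************************
138 #********####%%%%%%%%%#*###%%#*****+*=::-+**********************************************************
140 **#%####%%#%%%%%@%%@%%%#*###*+++****=+++************************************************************
142 %%@%%%**#**#%%%@%%%%%%%%%#*+=+****************************
[... 4382 characters left out ...]
::--::=+++=::::.........::::::::::-----:::::::::::::::::..::::::::::-:
228 ------------====--------:::.:::::---:........:---==+=--::::::::-----:::::::.......::::::::::....::--
230 ------------===-------------::::--=::++++++++++++++++=-:::::::-------:..:::....::::::::::.:......:::
232 ------==----===---------------:----++###########***+++====--:------:::::::::::...::::..::.:.........
234 ---============-----------------==+++#####%###############*=-------======:...::::::::::::::::.......
236 --=-===-----======-------------=++***######%####%########%#=------**++++++-:-==-...:...::::........:
238 ***+=*******=+===-------------==+****#######%%%%%%#########=--:--*#**++++++++++-...:.......::......:
```

```bash
python3 - <<'E'
from h import *
s=np.load("Ps.npy").astype(int); s=cv2.GaussianBlur(s.astype(np.float32),(3,3),0)
d=(s[...,0]-s[...,2])[140:196:1,246:296]; v=s.mean(2)[140:196:1,246:296]
print(d.min(),d.max())
for i in range(0,56,2):
    print(140+i,''.join('0123456789ABCDEF'[int(np.clip(x,0,31)//2)] for x in d[i]),'  ',''.join(chr(97+int(np.clip(x,0,250)//10)) for x in v[i]))
E
```

```text
-5.625 61.5
140 FFFFFFFFFE83233000000000005EFF83234457875567888888    ghhhhhgffgggfggeddddccddddefggfgjkkjiiijllmljiiiii
142 FFE8410017CB51000000000000013445555678888888888888    hgfeddccdeghhihfdddcccccddddegjlmljiiiiiiiiiiiiiii
144 A5000000000000001000000000123444445788888888888888    edccddefgghhhggfeddddcddefgijlllllljiiiiiiiiiiiiii
146 F9100000000246677421134445555554444578888888888887    ffffffgggggghhhiigeeefghjlmmmmmllkkjiiiiiiiiiiiiii
148 F8100001235788888777888765555544444568888888888888    hgfffefhjjjiiiiiihhhiiijklmmmmnnmlkkjiiiiiiiiiiiii
150 FFE72244444678778888777776655555544456788888988888    ggffgijklkkjiiihhhhiiiiijklmmmmmmlkkjiiiiiiiiiiiii
152 03444555444457777788888887555555554445778888887887    dfgjlmmlllkkjiiiiiiiiiiiiijlmmmmmlkkkjiiiiiiiiiiii
154 34455555544445678887778887645555555544678888888877    ijlmmmmmlllkjihiiiiiiiiiiiijlmmmmmmlkkjiiiiiiiiiii
156 77655555554310257888888888764455555544567888888888    ijkmnmmmmlljheegiiiiiiiiiiiijlmmmmmlkkkjiiiiiiiiii
158 88765555554200015788888888886445555544456777778888    iijklmmmmmkgdccegiiiiiiiiiiiijlmmmmmllkkjjjjiiiii
[... 1263 characters left out ...]
iiiiiiiiiijmqtutsrrrrrrrrrstttuuuuuttttttuuuut
184 88888888888887655666666666666666666666666667766666    iiiiiiiiiiiiiknrtuttsssrrrrssttuuuvvuuuuuuuuuuuuuu
186 88888998888776666666666665566656666666666666666666    iiiiiiiiiiijnruuuutttsrrqqqrrssttuuutttttuuuuuuvvv
188 88888888887655556666666666665555566666666666555566    iiiiiiiiijlptvvvuuuuuuutssrqqqqqrrrrrrsssttssssttu
190 88888888777766555666667777776666665556666656655566    iiiiiiiiknruvvvvvvvvvvuuuuttssrrrrqqqqrrrrrrrrrrss
192 88888876556666654455556666676666666666666655666666    iiiiiiilptuuuvvvwvvvvvvvuuutttttttttttttssrrrrrrrq
194 88888765566666666555556666566666677666666666566555    iiiiiknrtuuuuttuuvvvvvvuutttttuuuuuuuuuuuttttssrrq
```

```bash
python3 -m pendant '[0,-0.002,0.001,0.0035,0.001,0,0.03,0,0,0,0,0,0,0.03,0,0,0,0,0,0,0.03,0,0,0,0,0,0,0.03]'
python3 - <<'E'
from h import *
np.set_printoptions(precision=4,suppress=True,linewidth=200)
plan(show(.1),.02,.1); T=T_tool()
w=get_image("wrist"); np.savez("Q",im=w,T=T); c=cam("wrist",T); Yh=np.cross(-N,XH)
for n,q in [("lens",L),("+x",L+.018*XH),("+y",L+.018*Yh),("-y",L-.018*Yh),("under+x",L+.1*N+.0295*XH),("top+x",L+.129*N+.0295*XH),("boss +x",L+.139*N+.012*XH)]: print(n,proj(c,q))
g=cv2.cvtColor(w,cv2.COLOR_RGB2GRAY)[150:310:3,215:345:2]
print('\n'.join("%d "%(150+3*i)+''.join(chr(97+int(x)//10) for x in r) for i,r in enumerate(g)))
E
```

```text
clock: 23.2
position: [0.5122, 0.0128, 0.1932]
ee_rot: [2.0, 1.957, 0.433]
force: [0.6, 0.4, -4.4]
width: 0.455
gripper_force: 44.7
rows 1 [-0.0006  0.0002 -0.0001] [-0.0004 -0.0002  0.0008] total [-0.0006  0.0002 -0.0001] [-0.0004 -0.0002  0.0008]
lens [277.8214 209.7936]
+x [277.8433 188.1635]
+y [300.0957 209.8062]
-y [255.548  209.7811]
under+x [278.1018 214.6276]
top+x [278.2295 235.9496]
boss +x [278.2281 283.4306]
150 lllllllkihhhghggggggggghiiiiiijjjjkkkkkkllmmmmmmmmmorssssssstttss
153 llllllkihhhhhhhhhhhhgghjkllkklllllklkkkkllllllllmnoqsssssssssssss
156 llllkkjihghhhgghijjjiihijjjjkjjjjkkkkkkkklkklmmmqssrsssssssssssss
159 llkkjhhhhggghhhilnooooooooooooooppooooooopppppomprsrrsssssrrssrrr
162 lljhhhghhhhhgghlprsssssrssssssssssssssssssstuusnprsrrrssssrrssrrs
165 lkjhgggggggggghlqsssssssssssssttsssssssssstuuutoqrsssssssssssssss
168 lljhgggggggggghlqsssssssssssstttsssssssssstuuutoqssssssttssssssss
171 lkjhgggggggggghlpsssssssssssstttsssssssssstuuutoqsttttttssssssssr
174 kkkhgggggggggghkpssssssssssrrrrqqrsssssssstuuusorssttttsrrrrrsssr
177 kkkhgggggggggghkpsstsssrpljhggggggijmpsss
[... 2404 characters left out ...]

282 jjjjgeedgjjkkjjkjjkjjiiiijiiiiiijjiiiiiiiijjjjjjjjkkkjheeefijjjjj
285 jjjiedddgjkkjjjjjkkjiiiiiijkkkllmmljjiiiiiijjjjjjjkkkjgedeehjjkjj
288 jjjgedddfjjkkjjjjkjiiiijklllllllnonllkjiiiiijjjjjjjkjjgdddefijjjj
291 jjieedddfijkkkkjjkjiiikkllllllllnomlkklkjiiijjjjjjjjjjfddddehjjjj
294 jjgeeddefijjjjkkjjiiikkkllllllllmnmkkkkkkkiijkkjjjjjjjfddddefijjj
297 jifdddeefijjjjjjjjiikkkkklllllllmnnlkkkkkkkijkkjjjjjjifdddedehjjj
300 jheeddeefijjjjjjjjjjkkkkklllkkkkmnnlkkkkkkkjjjjjjjjjjiedddddegjjj
303 ifddddeeeijjjjjjjjjkkkkkklllkkkkmnnlkkkkkkkkjjkjjjjjjheddddddeijj
306 hededdeefijjjjjjjjjkkkkkkkllkkkklnnlkkkkkkkkkjjjjjjjjiedddddddgjj
309 feeeeeeefhiiiiiiiiijjjjjjjjjjjklllljjjjjjjjjiiiiiiiiiigeeeeeeefhi
```

```bash
python3 - <<'E'
from h import *
np.set_printoptions(precision=1,suppress=True,linewidth=220)
for n in "M","O","Pw","Q":
    d=np.load(n+".npz"); g=cv2.cvtColor(d["im"],cv2.COLOR_RGB2GRAY).astype(float); s=d["im"].astype(float)
    print(n,np.array2string(g[204:300:2,262:294].mean(1).astype(int)))
    # per-column underside edge & top edge
    print('  R-B',np.array2string((s[204:300:2,262:294,0]-s[204:300:2,262:294,2]).mean(1).astype(int)))
E
```

```text
M [151 151 152 153 153 152 152 150 122  87  85  86  86  84  84 115 153 168 170 168 166 154 132 106  99  98  98  99  99 106 109 102  98  97  95  91  89  87  87  86  92 103 108 110 109 108 107 107]
  R-B [15 15 15 15 15 15 15 15 13  9  9  9  9  9  9 11 14 14 14 14 14 13 12 10 10 10 10 10 10 11 11 10 10  9  9  9  9  9  9  8  9 10 10 11 11 10 10 10]
O [128 129 129 128 127 127 128 126 107  86  85  85  85  84  85 118 157 172 174 172 170 151 125 107 103 101 101 102 103 115 121 112 102 101  99  95  92  91  91  90  96 106 113 114 113 112 112 111]
  R-B [13 13 13 13 13 13 13 13 11  9  9  9  9  9  9 11 14 14 14 14 14 13 11 10 10 10 10 10 10 11 11 11 10 10 10  9  9  9  9  9  9 10 11 11 11 11 11 11]
Pw [141 142 143 142 142 142 141 141 118  87  86  86  85  83  81 100 108 100 100  98  98  99 100 100  99  99 102 104 106 106 105 105 105 105 100  93  90  89  88  88  96 111 118 120 119 117 117 117]
  R-B [-3 -3 -3 -3 -3 -3 -3 -3  0  7  8  8  8  8  7  9 10 10  9  9  9  9  9 10  9  9 10 10 10 10 10 10 10 10 10  9  9  9  9  9  9 10 11 11 11 11 11 11]
Q [149 150 150 150 150 149 148 145 119  87  87  89  89  85  82 108 127 109 100  99  98  99 100 100  99  98  98 100 102 102 102 101 101 101  98  92  90  89  88  88  94 107 114 116 115 113 113 113]
  R-B [-3 -3 -3 -4 -4 -4 -4 -3  0  7  8  8  8  8  7 10 12 10  9  9  9  9  9 10  9 10  9 10 10 10 10 10 10 10 10  9  9  9  9  8  9 10 11 11 11 11 10 11]
```

The housing sits in the hand exactly as when flat on the bench: its edge rows are identical in all four wrist pictures, so there was no slip. The lens glass centre is seen at (276.7,208) against (277.8,209.8), which means a 1 mm nudge along tool x. Then settle.

```bash
python3 -m pendant '[0.001,0,0,0,0,0,0.03,0,0,0,0,0,0,0.03,0,0,0,0,0,0,0.03,0,0,0,0,0,0,0.03,0,0,0,0,0,0,0.03,0,0,0,0,0,0,0.03]'
python3 - <<'E'
from h import *
np.set_printoptions(precision=4,suppress=True)
plan(show(.1),.02,.1); s=observe(); print(s["dq"],s["width"],s["gripper_force"])
g=get_image("scene"); b=cv2.cvtColor(g,cv2.COLOR_RGB2GRAY)[160:195,292:325]
print('\n'.join(''.join(' .:-=+*#%@'[9-min(9,int(x)//26)] for x in r) for r in b[::2]))
E
```

```text
clock: 24.0
position: [0.5122, 0.0138, 0.1931]
ee_rot: [2.0, 1.957, 0.433]
force: [-0.4, -0.1, -4.2]
width: 0.453
gripper_force: 44.7
rows 1 [-0.0016  0.0003 -0.0001] [-0.0005 -0.0002  0.0007] total [-0.0016  0.0003 -0.0001] [-0.0005 -0.0002  0.0007]
[ 0.0005  0.0005  0.0022  0.0003  0.0003 -0.0011 -0.0006] 0.4532866604039724 44.7138637304306
--++++++*************************
::::::..::::::::-=--+++++********
:::::::::::.....:=++-:::::::-----
::--:----:::::.::+++=::::::::::::
::::::::::::::=*#*++*#+::::::::::
::::::::::::::**--++=**-:::...:::
.:::::::::::::+#####%%+:...:.::::
........:::::+#%%%%%+=::::::.....
...::::::::=*#%%@%%#=:::.:.::::::
::::::::-+#%%%%%@@%%%*=::::::::::
::-:--:-*%%%%%%@@%%%%%*:..:::::::
..::::-+#%%%@@@@@%%%%%#=:::::::::
:..::::=#%%@@@@@@%%%%%%=:....:.::
:....:::*%%%@@@%%%%%%%*::::.:....
:::::::::+%@@@@%%@@@#+::::.......
--::::::---+*#%##%#+::...:::....:
-----------------++=:::::::::::::
-------::..:::::-+++:::::::::::::
```

The cap still hangs on the peg, the housing is held steady at 44.7 N, and the arm is still.

```bash
python3 -c "from cell import sign_off; print(sign_off())"
```

```text
the job is handed in; nothing more can be done
None
```

Job handed in at about 24 s on the robot's clock: the cap hangs by its eye on the peg, and the arm holds the housing still with its underside about 100 mm from the bare lens, centred to roughly 1–2 mm by my camera measurements and set square to the lens.

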